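# Prop open the lid of the wheel chest

### The job

Open the wooden wheel chest and prop it: take the red grip of the prop rod, raise the lid with it, swing the rod down and let its foot drop fully into the hole of the steel strip on the end of the chest, so that the lid stays up on the rod by itself when you let go. The strip may be clamped a little to either side, so feel along it for the hole, and press the rod on it only gently, without ramming it. Leave the toys, the tray and the bottle beside the chest where they are.

Things in the scene. Friction and masses are not known exactly. Their poses are not given: they have to be found in the camera images.
- box: fixed plywood chest, 300 mm long (its x), 250 mm wide (its y), walls 140 mm high; origin at the centre of its underside, on the bench. Its -x end faces the robot; across that end lie the prop rod, folded along the lid, and below it a level steel strip with the holding hole.
- hinge (a point): point on the lid's hinge line, which runs along the box's x; here at the box's -x end, y = +125 mm, z = 150 mm of the box frame. The lid is a green panel 310 mm along x, 255 mm from hinge line to -y edge, 16 mm thick, 0.4 to 0.75 kg.
- lid (a joint): opening angle of the lid, rad: 0 shut, grows as its -y edge rises about the hinge line, stop at 1.3. It has a light damper (0.5 N m s/rad) and falls shut when let go: only the rod can hold it up. It stands near 0.87 with the foot on the strip and sinks about 0.1 as the foot drops into the hole.
- rod: prop rod: straight steel bar 9 mm thick, round foot. Origin at its pivot on the lid, 210 mm from the hinge line; its y axis runs along the rod to the foot's end, 207 mm off. It turns about the box's x in the plane x = -166 mm of the box frame. At the start folded along the lid, foot towards the hinge, 0.15 to 0.22 rad below the lid's plane (stop at 0.15); swings foot downward. Pivot stiff (0.22 N m).
- grip (a point): middle of the red round grip of the rod: 14 mm in diameter, sticking out 78 mm from the rod along the box's -x (parallel to the hinge, so it may turn between fingers). This point is 132 mm from the pivot along the rod and 48 mm out from its centre line. Pinch it from above, fingers on its +y and -y sides. Held there, rod and lid move as a two-bar chain: the grip's place sets the lid's angle.
- foot (a point): the very end of the rod's foot, 75 mm beyond the grip along the rod.
- keeper_mid (a point): usual place of the holding hole, a point fixed to the box at x = -166, y = -23, z = 105 mm of its frame, in the strip's top plane. The smooth steel strip (150 mm along y, 32 mm along x) has one square hole, 15 x 15 mm, 14 mm deep, at its middle, but is clamped up to 18 mm to either side along the box's y, so the hole's true place is not measured: slide the foot along to find it.
- toy_truck: bystander: blue wooden toy truck, 120 x 64 x 60 mm, origin under its centre, beside the chest; leave it alone
- yellow_tray: bystander: yellow open tray, 100 x 90 x 50 mm, origin under its centre; leave it alone
- toy_plane: bystander: green wooden toy, 90 x 50 x 86 mm, origin under its centre; leave it alone
- glue: bystander: white glue bottle with orange cap, 60 mm in diameter, 150 mm high, origin under its centre; leave it alone

How it is judged:
By the outcome, as a careful person would: the job done as asked, in the order asked, and still so for the second after the job is handed in, with the robot touching nothing.
It also fails if it takes over 58 s, if anything falls off the work surface, if the arm or the gripper's body presses on something with over 40 N, if the wrist force passes 120 N, or if a joint passes its speed limit or range.

### The arm

A 6-joint arm with a two-finger parallel gripper is mounted at the origin on the work surface. World frame = base frame: x ahead of the robot, y to its left, z up, the work surface at z = 0. Lengths are in m, angles in rad, forces in N, time in s.
With the tool pointing down it reaches from about 0.375 to 0.925 m from the base axis. Payload 5.7 kg.
Tool frame: the origin (TCP) lies midway between the tips of the shut fingers; the grasp point (between the pads) lies 19 mm behind it (ctrl.pinch_z is the distance from the TCP to the grasp point, in m); z points along the fingers, y is the line along which they close (so a half turn about z gives the same grasp; the last joint's range is limited). The gripper opens to 88 mm and grips with 3 to 60 N. Pads are 20 mm wide; open, the fingers measure 115 mm over their backs; the gripper's body (75 mm by 178 mm) begins 61 mm behind the grasp point.
Start: joints at [1.125, 0.359, 1.51, -0, 1.272, -0.115], TCP at [0.195, 0.567, 0.223] pointing down, gripper open.
Joint ranges: [-2.97, 2.97], [-1.01, 2.36], [0.21, 2.38], [-0.96, 4.11], [0.2, 2.71], [-2.98, 2.98]. Speed limits (rad/s): [2.39, 2.39, 3.14, 3.14, 3.14, 3.14].

### API

Orientations are given as [roll, pitch, yaw] about the fixed x, y, z axes, in that order (R = Rz(yaw) Ry(pitch) Rx(roll)).
In Python, from cell import ctrl gives the robot as it stands. Calls block until the motion is done:
- ctrl.movep(position, orientation): joint-space move of the TCP to a pose.
- ctrl.servo_line(position, orientation=None, v=0.15): straight line of the TCP; orientation=None keeps the orientation; v is the mean speed in m/s.
- ctrl.goto_joints(angles): joint-space move.
- ctrl.let_go() and ctrl.close_gripper(grasp_force=None): open the fingers fully, or close them until they stop; grasp_force is the grip in N (None keeps the last).
- ctrl.dwell(seconds).
- ctrl.inverse_kinematics(position, orientation): joint angles nearest the present ones, or None.
- ctrl.get_obs(): the state.
- ctrl.read_camera(name): name is "scene" or "top"; returns (picture, depth): 480x640x3 uint8, blue, green, red; 480x640 float32, m along the optical axis (not along the pixel's ray), 0 where there is no reading.
- ctrl.camera_params(name): a dict with "camera_matrix" (3x3 intrinsics, pixels), "distortion" ([k1, k2, p1, p2, k3] as OpenCV has them; the pictures are not rectified), "xyz" and "orientation" of the camera in the world. Camera axes: x right, y down, z forward; pixel columns grow to the right and rows downward; lengths in m; the calibration is good to about 2 mm. A picture is of the moment at which its call begins. camera_params takes no time and is no camera call.
A pose or a line that the arm cannot do raises ctrl.MotionError and nothing moves.
- ctrl.hand_in(): hands the job in; it is judged then, once.
The state is a dict: "t": time; "q": joint angles; "dq": joint speeds; "joint_efforts": joint torques, N m; "position": TCP position; "orientation": TCP orientation; "ft_force": force on the tool from outside, world axes, zero at the start; "ft_torque": the same for the moment, N m; "grip_width": opening from 0.0 (shut) to 1.0 (fully open); "gripper_force": force on a finger pad.
Only numpy, scipy, OpenCV 4.12 (cv2) and the standard library are available. Lean on these libraries where they do the work, as an engineer would, in place of code of your own. Each camera call takes 0.05 s, during which the arm holds its last target. There are 200 camera calls.

## Working session

There is one attempt and no reset: what is moved stays moved. The work goes in short steps, each a Python script; the robot and the scene stay as the last script left them, time stands still between calls to the robot, and variables do not carry over. Pictures are saved under pics/ and viewed, at most 10 in all, crops included, and the job is handed in when it is done.

```bash
ls; mkdir -p pics
cat > h.py <<'E'
import numpy as np, cv2
from cell import ctrl
from scipy.spatial.transform import Rotation as R
def cam(name):
    p=ctrl.camera_params(name); K=np.array(p["camera_matrix"]); d=np.array(p["distortion"])
    return K,d,R.from_euler("xyz",p["orientation"]).as_matrix(),np.array(p["xyz"])
def cloud(name,dep):
    K,d,Rm,t=cam(name)
    v,u=np.mgrid[0:480,0:640]
    n=cv2.undistortPoints(np.stack([u,v],-1).reshape(-1,1,2).astype(np.float64),K,d).reshape(480,640,2)
    P=np.dstack([n*dep[...,None],dep])
    return P@Rm.T+t
E
python3 - <<'E'
from h import *
for n in("scene","top"):
    im,d=ctrl.read_camera(n); cv2.imwrite(f"pics/{n}0.png",im); np.savez(f"{n}0.npz",im=im,d=d)
    print(n,ctrl.camera_params(n))
print(ctrl.get_obs(),ctrl.pinch_z)
E
```

```text
pics
scene {'camera_matrix': array([[599.92247242,   0.        , 323.72744398],
       [  0.        , 599.92247242, 243.76647311],
       [  0.        ,   0.        ,   1.        ]]), 'distortion': array([-0.0566637,  0.       ,  0.       ,  0.       ,  0.       ]), 'xyz': array([1.06184212, 0.33363478, 1.0907667 ]), 'orientation': array([-2.60228675, -0.00854294,  2.1815116 ])}
top {'camera_matrix': array([[444.38645675,   0.        , 317.10613006],
       [  0.        , 444.38645675, 233.47187053],
       [  0.        ,   0.        ,   1.        ]]), 'distortion': array([-0.09191736,  0.        ,  0.        ,  0.        ,  0.        ]), 'xyz': array([0.3667487 , 0.02768365, 0.99027606]), 'orientation': array([-2.93577828, -0.00382383, -1.63445275])}
{'t': 0.1, 'q': array([ 1.12490631e+00,  3.59424571e-01,  1.51128495e+00, -9.93301630e-06,
        1.27249880e+00, -1.15102828e-01]), 'dq': array([ 0.00139547, -0.00146431, -0.00164134, -0.00042271,  0.00049708,
        0.00134139]), 'joint_efforts': array([ 9.63830053e-05, -5.16358495e+01, -2.71406186e+01,  6.76972512e-02,
        2.76709761e-02, -1.41599193e-05]), 'position': array([0.19462406, 0.56692229, 0.22191359]), 'orientation': array([-3.13998658e+00, -1.76131002e-04,  2.81080825e+00]), 'ft_force': array([-0.45304458, -0.1898238 ,  0.01254065]), 'ft_torque': array([ 0.02612521,  0.02164921, -0.00435027]), 'gripper_force': 0.0, 'grip_width': 0.9991039015070177} 0.0187
```

View pics/scene0.png

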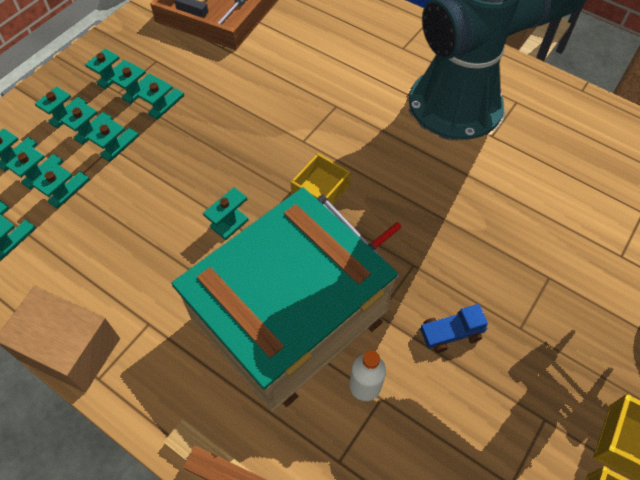

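View pics/top0.png

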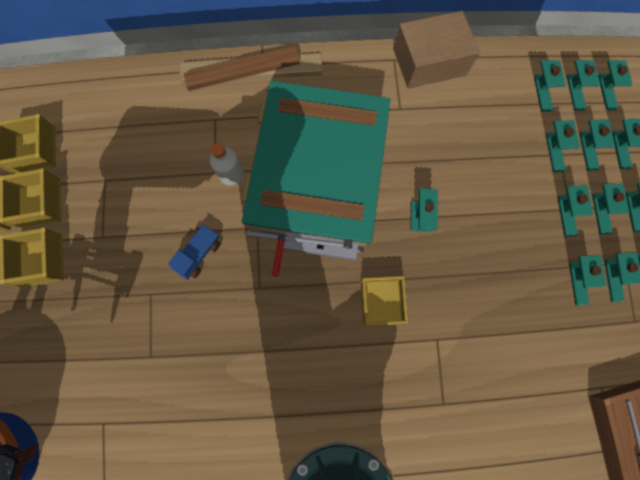

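The top view shows the lid's near edge from (245,230) to (372,243), the red grip from (283,237) to (276,275), and the strip from (287,240) to (362,255) with a dark hole near (320,246). Next I measure these.

```bash
cat > m.py <<'E'
from h import *
T={n:np.load(n+"0.npz") for n in("scene","top")}
for n in T:
    im,d=T[n]["im"],T[n]["d"]; P=cloud(n,d); hsv=cv2.cvtColor(im,cv2.COLOR_BGR2HSV)
    H,S,V=cv2.split(hsv)
    g=((H>70)&(H<90)&(S>120)&(d>0)&(P[...,2]>.14)&(P[...,2]<.19)).astype(np.uint8)
    _,L,st,_=cv2.connectedComponentsWithStats(g); k=1+np.argmax(st[1:,4]); Q=P[L==k]
    print(n,"lid z",np.percentile(Q[:,2],[5,50,95]),cv2.minAreaRect(Q[:,:2].astype(np.float32)))
    print(cv2.boxPoints(cv2.minAreaRect(Q[:,:2].astype(np.float32))))
    r=((H<8)|(H>172))&(S>170)&(d>0)&(P[...,2]>.1)&(P[...,2]<.2)&(P[...,0]<.5)
    Q=P[r]; 
    if len(Q)>5:
        c=Q.mean(0); u=np.linalg.svd(Q-c)[2][0]; s=(Q-c)@u
        print("grip",len(Q),c,u,s.min(),s.max(), np.percentile(Q[:,2],[10,50,90]))
im,d=T["top"]["im"],T["top"]["d"];P=cloud("top",d)
print(np.round(P[246,280:370:5],3)); print(np.round(P[246,316:326],3))
cv2.imwrite("pics/crop1.png",cv2.resize(im[220:290,240:380],None,fx=5.5,fy=5.5,interpolation=cv2.INTER_NEAREST))
E
python3 m.py
```

```text
scene lid z [0.15607527 0.15907324 0.16191021] ((0.692611813545227, 0.004674792289733887), (0.2547364830970764, 0.31814903020858765), 77.63990783691406)
[[ 0.5099606  -0.08569057]
 [ 0.8207354  -0.15379196]
 [ 0.87526304  0.09504015]
 [ 0.56448823  0.16314155]]
grip 108 [0.48461242 0.10035789 0.13501373] [ 0.97391936 -0.21888006  0.05977128] -0.0167454958652089 0.01612886835988446 [0.13056136 0.13502163 0.13834989]
top lid z [0.15544012 0.15789747 0.16029728] ((0.6942139267921448, 0.0016272962093353271), (0.25078868865966797, 0.30908605456352234), 77.34724426269531)
[[ 0.5159573  -0.08687054]
 [ 0.81753737 -0.15457329]
 [ 0.87247056  0.09012513]
 [ 0.5708905   0.15782788]]
grip 107 [0.48373318 0.09669145 0.1342824 ] [-0.97049041  0.24087132  0.0113743 ] -0.016822414454751824 0.01641331383305174 [0.13212072 0.13434289 0.13623551]
[[ 0.524  0.087  0.134]
 [ 0.529  0.079  0.106]
 [ 0.528  0.069  0.107]
 [ 0.528  0.059  0.105]
 [ 0.528  0.049  0.104]
 [ 0.527  0.039  0.105]
 [ 0.526  0.029  0.105]
 [ 0.525  0.018  0.106]
 [ 0.527  0.008  0.092]
 [ 0.524 -0.002  0.104]
 [ 0.523 -0.012  0.105]
 [ 0.523 -0.022  0.104]
 [ 0.514 -0.029  0.15 ]
 [ 0.512 -0.038  0.157]
 [ 0.512 -0.048  0.156]
 [ 0.52  -0.062  0.106]
 [ 0.524 -0.075  0.079]
 [ 0.522 -0.085  0.085]]
[[ 0.525  0.016  0.105]
 [ 0.528  0.014  0.091]
 [ 0.527  0.012  0.092]
 [ 0.527  0.01   0.091]
 [ 0.527  0.008  0.092]
 [ 0.527  0.006  0.093]
 [ 0.527  0.004  0.092]
 [ 0.526  0.002  0.094]
 [ 0.527 -0.     0.091]
 [ 0.524 -0.002  0.104]]
```

View pics/crop1.png

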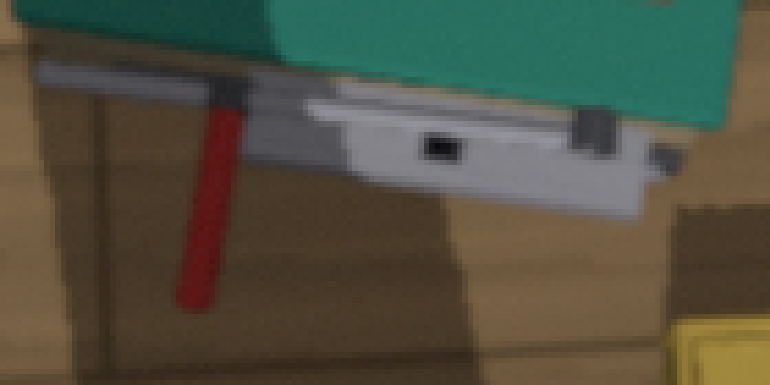

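The crop shows the hole at about crop (442,148), which is full-image (320.4,246.9). That puts it near box y ≈ -34 mm, so the strip is offset by roughly -11 mm. The grip position and height match the two-bar model to about 1 mm. I'll set up the kinematics, check the IK along the path, approach and grasp.

```bash
cat >> h.py <<'E'
YAW=-0.2183; C=np.array([0.6939,0.0056,0.]); B=R.from_euler("z",YAW).as_matrix()
TILT=-0.15
RT=R.from_matrix(B)*R.from_euler("y",TILT)*R.from_euler("xyz",[np.pi,0,np.pi])
RPY=RT.as_euler("xyz"); TZ=RT.as_matrix()[:,2]
GX=-0.219
off=np.zeros(2)   # grip correction, box y,z
def tcp(gyz,gx=GX): return C+B@np.array([gx,*(np.asarray(gyz)+off)])+TZ*ctrl.pinch_z
def grip_of_tcp(p): return (B.T@(np.asarray(p)-TZ*ctrl.pinch_z-C))[1:]
H=np.array([.125,.150])
def piv(a): return H+.21*np.array([-np.cos(a),np.sin(a)])
def rod(a,f,l): return piv(a)+l*np.array([np.cos(a+f),-np.sin(a+f)])
def foot2grip(y,z):
    "lid angle and grip place for the foot at box y,z (rod near upright)"
    from scipy.optimize import fsolve
    a,f=fsolve(lambda s: rod(*s,.207)-[y,z],[.87,np.pi/2-.8])
    return rod(a,f,.132),a,f
def solve(g,s0=(.87,.8)):
    from scipy.optimize import fsolve
    return fsolve(lambda s: rod(*s,.132)-g,s0)
E
python3 - <<'E'
from h import *
K,d,Rm,t=cam("top")
n=cv2.undistortPoints(np.array([[[320.4,246.9]]]),K,d)[0,0]; v=Rm@[*n,1]; 
print("hole box",B.T@(t+v*(.105-t[2])/v[2]-C))
for a,f in [(0,.16),(.1,.28),(.5,.3),(1.05,.3),(1.05,.55)]:
    p=tcp(rod(a,f,.132)); q=ctrl.inverse_kinematics(p,RPY); print(a,f,p.round(3),None if q is None else np.round(q,2))
for y in(-.005,-.034,-.045): print(foot2grip(y,.105),foot2grip(y,.091)[1])
p=tcp(rod(0,.16,.132))
ctrl.movep(p-TZ*.12,RPY); ctrl.servo_line(p,RPY,v=.12)
o=ctrl.get_obs();print(o["t"],o["ft_force"],o["position"]-p)
ctrl.close_gripper(8); ctrl.dwell(.2); o=ctrl.get_obs();print(o["t"],o["ft_force"],o["grip_width"]*88,o["gripper_force"],o["position"]-p)
im,_=ctrl.read_camera("scene"); cv2.imwrite("pics/g1.png",cv2.resize(im[130:330,230:500],None,fx=2.5,fy=2.5))
E
```

```text
hole box [-0.16741539 -0.03502422  0.105     ]
0 0.16 [0.493 0.097 0.11 ] [ 0.09  0.3   1.96 -0.07  0.74 -1.21]
0.1 0.28 [0.491 0.09  0.104] [ 0.08  0.31  1.97 -0.07  0.72 -1.23]
0.5 0.3 [0.49  0.084 0.137] [ 0.06  0.25  1.94 -0.06  0.81 -1.25]
1.05 0.3 [0.494 0.101 0.185] [ 0.1   0.19  1.87 -0.06  0.94 -1.22]
1.05 0.55 [0.486 0.069 0.182] [ 0.03  0.18  1.9  -0.05  0.92 -1.3 ]
(array([-0.00632815,  0.17998824]), np.float64(0.8808402946725882), np.float64(0.672246473453496)) 0.7756514204507458
(array([-0.02540019,  0.17950532]), np.float64(0.8709281737618063), np.float64(0.8147849915875732)) 0.7805347940059286
(array([-0.03297416,  0.17902958]), np.float64(0.8612760872057457), np.float64(0.8705599820128714)) 0.7755718329839892
3.2083 [ 0.28265089 -0.76138775 -0.20465016] [0.00042477 0.00010882 0.00050294]
4.5333 [ 0.03926454 -5.39700985 -0.0488274 ] 13.852485274474162 7.9999154806137085 [-1.13955140e-04 -3.86328479e-04 -5.64475033e-05]
```

View pics/g1.png

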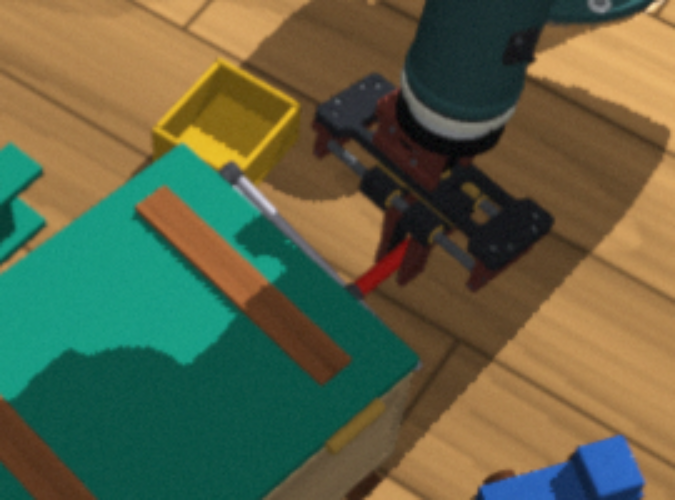

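The picture shows the red grip between the fingers at about (405,265), and the width of 13.9 mm matches the grip's 14 mm. Now I tighten and raise the lid, watching the force.

Run:
```python
from h import *
ctrl.close_gripper(45)
def go(a,f,v=.08):
    ctrl.servo_line(tcp(rod(a,f,.132)),RPY,v=v); o=ctrl.get_obs(); F=B.T@o["ft_force"]
    print(a,round(f,2),round(o["t"],2),F.round(1),o["ft_torque"].round(2),round(o["grip_width"]*88,2))
    assert np.abs(F).max()<40
go(.03,.22,.04); go(.1,.30,.05)
for a in np.arange(.25,1.06,.1): go(round(a,2),.32)
im,_=ctrl.read_camera("scene"); cv2.imwrite("pics/g2.png",cv2.resize(im[100:330,200:500],None,fx=2,fy=2))
```

```text
0.03 0.22 5.09 [ 0.6  5.2 -4. ] [ 0.77 -0.03  0.15] 13.13
0.1 0.3 5.38 [-2.7 18.9 -4.2] [ 2.75 -0.04  0.45] 12.99
0.25 0.32 5.67 [-2.3 20.7 -6.3] [ 3.04 -0.19  0.57] 13.24
0.35 0.32 5.94 [-0.7 19.7 -8.9] [ 2.78 -0.28  0.48] 12.91
0.45 0.32 6.21 [  0.9  18.5 -11.6] [ 2.55 -0.39  0.42] 13.04
0.55 0.32 6.47 [  1.8  16.7 -13.1] [ 2.3  -0.47  0.4 ] 13.11
0.65 0.32 6.74 [  2.8  15.  -14.3] [ 1.9  -0.41  0.32] 12.7
0.75 0.32 7.01 [  2.3  10.2 -11.6] [ 1.26 -0.31  0.25] 12.91
0.85 0.32 7.28 [  2.3   7.1 -10.2] [ 0.99 -0.29  0.11] 13.11
0.95 0.32 7.54 [ 2.3  4.9 -9.9] [ 0.74 -0.33  0.13] 13.13
1.05 0.32 7.81 [ 2.1  4.9 -9.5] [ 0.57 -0.27  0.12] 12.96
```

View pics/g2.png

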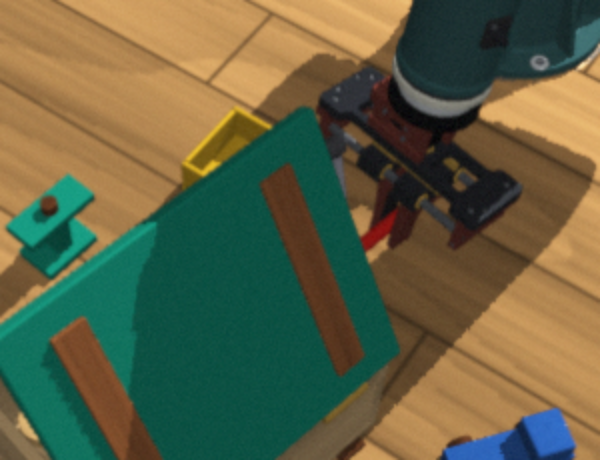

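The lid is up near 1.05 rad, with the rod hanging beside the gripper, the grip still held, and forces small. Next I swing the rod down over the strip on the +y side of the hole, then lower it until contact.

```bash
cat >> h.py <<'E'
def st(tag=""):
    o=ctrl.get_obs(); F=B.T@o["ft_force"]; g=grip_of_tcp(o["position"]); s=solve(g)
    print(tag,round(o["t"],2),"F",F.round(1),"lid",s[0].round(3),"foot",(rod(*s,.207)*1e3).round(1),"w",round(o["grip_width"]*88,1)); return F
def foot(y,z,v=.05): ctrl.servo_line(tcp(foot2grip(y,z)[0]),RPY,v=v)
E
python3 - <<'E'
from h import *
for f in (.45,.57,.67):
    ctrl.servo_line(tcp(rod(1.05,f,.132)),RPY,v=.06); st(f)
foot(-.012,.118); ctrl.dwell(.2); F0=st("above"); z=.113
while z>.0955:
    foot(-.012,z,.02); ctrl.dwell(.1); F=st(f"{z:.4f}")
    if F[2]-F0[2]>4: break
    z-=.0015
E
```

```text
0.45 8.29 F [ 3.4  2.  -9.2] lid 1.041 foot [ 35.7 124.9] w 13.0
0.57 8.71 F [ 2.6  1.5 -7.7] lid 1.048 foot [ 10.1 125.2] w 13.1
0.67 9.07 F [ 1.3 -1.1 -4.4] lid 1.051 foot [-11.1 127.6] w 12.8
above 9.64 F [-0.5 -3.9 -0.6] lid 0.977 foot [-12.4 118. ] w 12.4
0.1130 10.16 F [-1.9 -0.8 -0.8] lid 0.939 foot [-11.8 112.9] w 12.8
0.1115 10.51 F [-1.4 -0.6 -1.9] lid 0.928 foot [-11.8 111.3] w 12.8
0.1100 10.86 F [-2.1 -0.6 -1.4] lid 0.917 foot [-11.9 109.9] w 13.1
0.1085 11.21 F [-1.2 -1.5 -0.9] lid 0.906 foot [-12.2 108.5] w 12.8
0.1070 11.56 F [-3.2 -2.2  0.4] lid 0.895 foot [-12.2 107. ] w 13.0
0.1055 11.91 F [-4.4 -0.8  5.6] lid 0.887 foot [-12.  105.8] w 13.0
```

The foot touched the strip at z ≈ 106 mm as expected. Now I slide towards -y under light pressure, watching for the drop.

Run:
```python
from h import *
y,z=-.012,.1055
while y>-.058:
    y-=.001; foot(y,z,.03); F=st(f"{y*1e3:.0f} {z*1e3:.1f}")
    if F[2]>7: z+=.0005
    elif F[2]<3.5: z-=.0006
    if z<.1015: break
```

```text
-13 105.5 12.16 F [-5.3  1.3  5.7] lid 0.887 foot [-12.1 105.8] w 13.2
-14 105.5 12.41 F [-5.5  4.   4.4] lid 0.887 foot [-12.2 105.8] w 13.1
-15 105.5 12.66 F [-5.3  6.5  3.9] lid 0.887 foot [-12.9 105.8] w 12.9
-16 105.5 12.91 F [-3.9  7.1  3.6] lid 0.886 foot [-13.6 105.8] w 13.0
-17 105.5 13.16 F [-4.3  7.8  4.2] lid 0.886 foot [-14.4 105.8] w 12.9
-18 105.5 13.41 F [-5.1  8.5  3.5] lid 0.886 foot [-15.2 105.7] w 13.4
-19 104.9 13.66 F [-7.1 12.2  7.3] lid 0.884 foot [-15.3 105.5] w 13.0
-20 105.4 13.91 F [-5.8  6.7  4.1] lid 0.885 foot [-17.4 105.7] w 12.8
-21 105.4 14.16 F [-5.4  9.2  4.9] lid 0.885 foot [-18.1 105.7] w 13.3
-22 105.4 14.41 F [-5.1 10.4  4.9] lid 0.884 foot [-18.6 105.7] w 13.0
-23 105.4 14.66 F [-5.2 10.5  3.6] lid 0.884 foot [-19.6 105.7] w 13.0
-24 105.4 14.91 F [-4.9 10.3  3.7] lid 0.884 foot [-20.6 105.7] w 13.0
-25 105.4 15.16 F [-5.6 11.8  3.9] lid 0.883 foot [-21.3 105.7] w 12.9
-26 105.4 15.41 F [-5.8 10.6  3.7] lid 0.883 foot [-22.4 105.7] w 12.6
-27 105.4 15.66 F [-5.2 12.3  3.5] lid 0.882 foot [-23.1 105.7] w 13.0
-28 104.8 15.91 F [-7.9 16.9  7.9] lid 0.881 foot [-23.2 105.5] w 13.2
-29 105.3 16.16 F [-3.   2.8 -1.2] lid 0.876 foot [-27.8 105.2] w 12.8
-30 104.7 16.41 F [-0.3  1.3 -7.2] lid 0.868 foot [-30.1 104.2] w 12.6
-31 104.1 16.66 F [-0.3  3.8 -6.8] lid 0.865 foot [-30.9 103.8] w 12.7
-32 103.5 16.91 F [-0.2  5.3 -7.9] lid 0.862 foot [-31.8 103.3] w 12.7
-33 102.9 17.16 F [-1.5  2.7 -5.8] lid 0.858 foot [-33.2 103. ] w 13.0
-34 102.3 17.41 F [-2.2  1.9 -5.5] lid 0.854 foot [-34.3 102.3] w 13.2
-35 101.7 17.66 F [-1.9  2.  -5.5] lid 0.849 foot [-35.2 101.7] w 13.3
```

At y ≈ -29 the contact force vanished and the lid began to sink, so the foot is entering the hole. I'll lower it further with force watch.

Run:
```python
from h import *
y,z=-.035,.1017
while z>.0895:
    z-=.0012; foot(y,z,.03); F=st(f"{y*1e3:.0f} {z*1e3:.1f}")
    if abs(F[1])>12: y+=.001*np.sign(F[1])
    if F[2]>5: break
im,_=ctrl.read_camera("top"); cv2.imwrite("pics/t3.png",cv2.resize(im[200:300,230:390],None,fx=4.5,fy=4.5))
```

```text
-35 100.5 17.91 F [-2.1  1.9 -4.7] lid 0.841 foot [-35.1 100.4] w 13.0
-35 99.3 18.16 F [-1.6  1.9 -5. ] lid 0.833 foot [-35.1  99.2] w 13.1
-35 98.1 18.41 F [-2.7  0.8 -4.2] lid 0.825 foot [-35.1  98. ] w 12.9
-35 96.9 18.66 F [-2.   0.6 -3.6] lid 0.818 foot [-35.1  96.9] w 13.0
-35 95.7 18.91 F [-2.   0.1 -2.4] lid 0.81 foot [-35.1  95.7] w 13.0
-35 94.5 19.16 F [-2.4  0.5 -3.7] lid 0.802 foot [-35.1  94.5] w 13.0
-35 93.3 19.41 F [-2.7 -0.6 -2.8] lid 0.795 foot [-35.1  93.3] w 13.0
-35 92.1 19.66 F [-4.4 -0.4  0.9] lid 0.788 foot [-35.1  92.3] w 13.0
-35 90.9 19.91 F [-8.3  0.1 11.5] lid 0.785 foot [-35.1  91.8] w 12.9
```

View pics/t3.png

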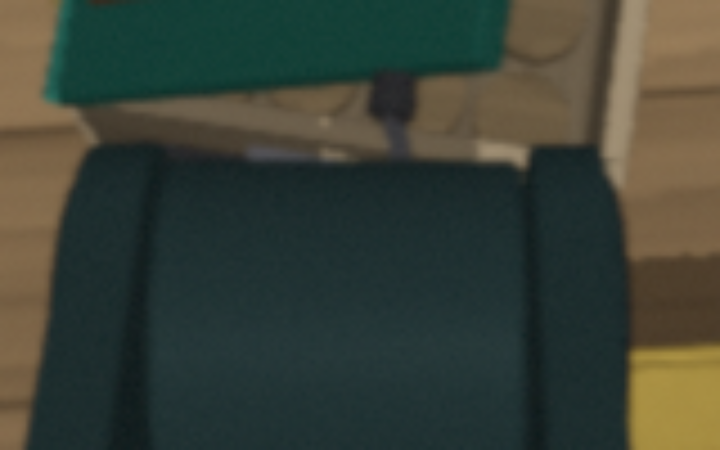

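The picture shows the lid up and the pivot at (393,95), with the arm hiding the strip. The forces put the foot on the hole's floor at z ≈ 92 mm, with the lid at 0.785 rad. I'll ease the pressure, release, back off along -x and check.

Run:
```python
from h import *
foot(-.035,.0918,.03); st("eased")
ctrl.let_go(); ctrl.dwell(.2); st("open")
p=np.array(ctrl.get_obs()["position"]); 
p1=p-B[:,0]*.06; ctrl.servo_line(p1,RPY,v=.08); st("back")
p2=p1+[0,0,.10]; ctrl.servo_line(p2,RPY,v=.15)
ctrl.movep([.25,.40,.30],[np.pi,0,2.9]); ctrl.dwell(.3); st("away")
for n in("top","scene"):
    im,d=ctrl.read_camera(n); np.savez(n+"1.npz",im=im,d=d)
    cv2.imwrite(f"pics/{n}4.png",cv2.resize(im[70:310,150:430] if n=="top" else im[80:400,150:500],None,fx=2,fy=2)[:600])
    P=cloud(n,d); H,S,V=cv2.split(cv2.cvtColor(im,cv2.COLOR_BGR2HSV)); Q=(P-C)@B
    g=(H>70)&(H<90)&(S>120)&(d>0)&(Q[...,2]>.17)&(abs(Q[...,0])<.15)&(abs(Q[...,1])<.13)
    if g.sum()>50: print(n,"lid angle",-np.arctan(np.polyfit(Q[g][:,1],Q[g][:,2],1)[0]))
    r=((H<8)|(H>172))&(S>150)&(d>0)&(Q[...,2]>.1)&(Q[...,2]<.25)&(Q[...,0]<-.17)&(Q[...,0]>-.26)&(abs(Q[...,1])<.12)
    if r.sum()>5: print("grip",np.median(Q[r],0))
```

```text
eased 20.21 F [-5.5 -1.9  6.3] lid 0.787 foot [-35.3  92.1] w 13.2
open 21.62 F [ 0.5  0.2 -0.2] lid 0.785 foot [-35.   91.8] w 88.3
back 22.52 F [ 0.5  0.8 -0.1] lid 0.787 foot [-35.   92.1] w 88.3
away 25.13 F [-0.9 -0.3 -0.1] lid 1.749 foot [360.4 296.8] w 88.0
top lid angle 0.7699399189914088
grip [-0.20749614 -0.03211841  0.17121261]
scene lid angle 0.7759654765857006
grip [-0.22176076 -0.02730426  0.17207482]
```

View pics/top4.png

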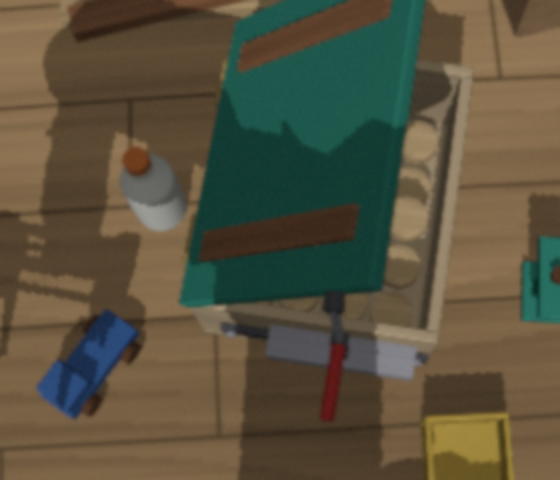

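View pics/scene4.png

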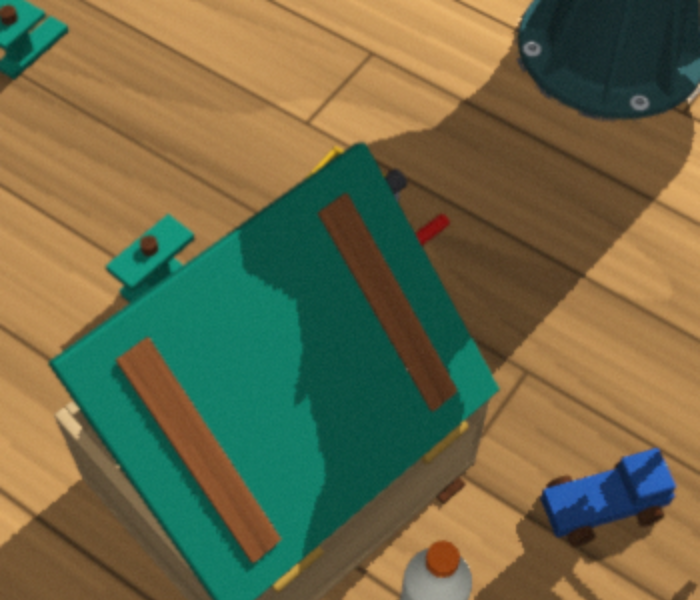

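The lid stands by itself at about 0.77–0.78 rad, which matches the foot fully in the hole. In the top view the rod is upright over the strip near (337,340), and the toys, tray and bottle look undisturbed.

```bash
python3 -c "
from cell import ctrl
print(ctrl.hand_in())"
```

```text
the job is handed in; nothing more can be done
None
```

The job is handed in: the lid stands by itself at about 0.77 rad with the rod's foot on the floor of the strip's hole, and the truck, tray, green toy and bottle were not touched.

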